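Shift the bench drive unit into third gear

TASK

Put the kitchen drive unit into third gear: push its gear lever out of the left-hand leg of the H-shaped gate into the cross channel, across to the right, then forward, away from the robot, until it is fully home in the far right-hand slot. Only push the lever, with shut fingertips or the outside of the fingers: never have the knob between the fingers, and do not let it slip into the near right-hand slot or force it through the gate. Leave the cupcakes, bottle, cup and tape around it where they stand.

Things in the scene. Friction and masses are not known exactly. Their poses are not given: they have to be found in the camera images.
- drive_unit: Fixed white drive unit of a bench mixing machine. Origin on the table below the centre of its H gate; x axis forward (away from the robot, up to 0.35 rad aside), y to its left, z up. Front part: box 158 x 158 mm round the origin. Behind it the motor block, x = 75 to 173 mm, 140 mm wide, 102 mm high, with a round steel hub on its left, out to y = 102 mm.
- gate (a point): Centre of the H cut-out in the steel gate plate (120 x 134 mm, 8 mm thick, top face 94 mm above the table), on that face; axes as the unit's. Two columns along x at y = +30 mm (left) and -30 mm (right), 18 mm wide, from x = -31 to +31 mm, joined by a cross channel along y at x = 0, 18 mm wide; inner corners rounded by 5 mm. The plate is solid elsewhere.
- third_slot (a point): Far end of the third slot, on the plate's top face. Slots: first far left, second near left, third far right, fourth near right, marked with 1 to 4 small dots.
- knob (a point): Middle of the black round knob on the gear lever; z axis up along the lever. The knob is 34 mm thick (20 mm at its foot, 26 near its top), from 30 mm below to 28 mm above this point; below it a 12 mm steel stem runs down into the gate. The lever tilts fore and aft about a pivot 138 mm below this point, which slides sideways with it; upright, this point is 168 mm above the table.
- gear_lever (a joint): Fore-and-aft tilt of the lever in rad: 0 upright (in the cross channel), positive when it leans to the unit's +x (forward, away from the robot), negative when it leans to the robot; stops at +0.35 and -0.35 (fully home in the slots). It can go across only within about 0.05 of 0. It stays where it is left; about 2 N at the knob moves it.
- selector_shaft (a joint): Sideways position of the lever in m along the unit's y: +0.03 at the left stop (left column), -0.03 at the right stop (right column); both stops centre the stem in the column, with 3 mm play in the slots. It stays where it is left; about 2 N moves it. It starts in the left column.
- dipped_cupcake: Loose brown dipped cupcake, 77 mm wide, 67 mm high, right of the unit; origin under its middle. A bystander.
- squeeze_bottle: Loose squeeze bottle with white cap and brown contents, 63 mm wide, 191 mm high, right of the motor; origin under its middle. A bystander.
- vanilla_cupcake: Loose cupcake with pale icing, 75 mm wide, 74 mm high, left of the unit; origin under its middle. A bystander.
- deli_cup: Loose clear cup with orange contents, 109 mm wide, 72 mm high, left of the motor; origin under its middle. A bystander.
- label_tape: Loose roll of tape lying flat, 100 mm wide, 25 mm high, in front of the unit; origin under its middle. A bystander.

How it is judged:
On the way:
1. the lever has come across to the right-hand end of the cross channel, about upright (value of joint selector_shaft below -0.022 m and value of joint gear_lever between -0.15 and 0.2 rad), for 0.02 s.
At the end, for the whole second after the job is handed in: The lever rests in the third slot: in the right column (selector_shaft below -0.024 m) and tilted forward by more than 0.30 rad of its 0.35 rad, at rest and let go (value of joint gear_lever above 0.3 rad and value of joint selector_shaft below -0.024 m and velocity of joint gear_lever between -0.05 and 0.05 rad/s); the robot touches nothing.
It fails at once if the knob is between the fingers instead of being pushed from outside (grasp point within 11 mm of the lever's axis beside the knob) (x of the grasp point in the frame of knob between -0.011 and 0.011 m and y of the grasp point in the frame of knob between -0.011 and 0.011 m and z of the grasp point in the frame of knob between -0.03 and 0.038 m).
It fails at once if the lever slips into the fourth, near right slot (value of joint selector_shaft below -0.015 m and value of joint gear_lever below -0.18 rad).
It fails at once if the lever is forced through the metal of the gate (value of joint selector_shaft between -0.018 and 0.018 m and (value of joint gear_lever above 0.2 rad or value of joint gear_lever below -0.2 rad)).
It fails at once if a bystander is shoved, lifted or knocked over (moved more than 20 mm) (distance of any of dipped_cupcake, squeeze_bottle, vanilla_cupcake, deli_cup, label_tape from where it was at the start of the episode above 0.02 m).
It also fails if it takes over 56 s, if anything falls off the work surface, if the arm or the gripper's body presses on something with over 40 N, if the wrist force passes 120 N, or if a joint passes its speed limit or range.

ROBOT

A 6-joint arm with a two-finger parallel gripper is mounted at the origin on a cart in front of the work surface, level with it; the furniture and walls round the work are solid. World frame = base frame: x ahead of the robot, y to its left, z up, the work surface at z = 0. Lengths are in m, angles in rad, forces in N, time in s.
With the tool pointing down it reaches from about 0.25 to 0.85 m from the base axis. Payload 12.5 kg.
Tool frame: the origin (TCP) lies at the very end of the fingers, on their centre line; the grasp point (between the pads) lies 19 mm behind it; z points along the fingers, y is the line along which they close (so a half turn about z gives the same grasp; the last joint's range is limited). The gripper opens to 93 mm and grips with 3 to 60 N. Pads are 15 mm wide; open, the fingers measure 128 mm over their backs; the gripper's body (75 mm by 188 mm) begins 65 mm behind the grasp point.
Start: joints at [-1.298, 0.351, 1.652, -0, 1.139, -0.085], TCP at [0.193, -0.515, 0.219] pointing down, gripper open.
Joint ranges: [-2.75, 2.75], [-0.79, 2.1], [0.01, 2.65], [-1.57, 4.71], [0.07, 3.14], [-2.87, 2.87]. Speed limits (rad/s): [2.22, 2.22, 2.79, 3.14, 3.14, 3.14].

INTERFACE

Orientations are given as [roll, pitch, yaw] about the fixed x, y, z axes, in that order (R = Rz(yaw) Ry(pitch) Rx(roll)).
In Python, from bench import robot, eyes gives the robot as it stands. The module is installed in compiled form; this text tells all that it offers.
- The arm moves only by the tool send_rows, never from a script. Its argument "deltas" is a list that holds one entry, the list of rows, each a list of 5 numbers: the opening, from 0 (shut) to 1 (fully open), then the shift along the tool's x, y, z in mm, then the turn about the tool's z in degrees. In form: [[[jaw, tx, ty, tz, spin], ...]]. A call has 1 to 12 rows; each row shifts and turns the commanded pose from where the row before left it, along the tool's axes as they then stand; what a row does not reach is not made up. A row lasts 1/12 s, in which the tool goes at most 41.7 mm and 7.16 degrees, less where a joint would pass 70% of its speed; a pose out of reach is approached as far as the arm can. A call is refused whole if a number of a shift passes 41.7 or a number of a turn 7.16, either way. A call with a gripper value outside its range is refused whole. The fingers move at their own pace and stop on an object; "newtons" is the grip in N (left out, the last holds). Time passes only in rows, so rows that do not move let the fingers close. It gives the time, the measured TCP pose, the force, the opening and the grip force at its end, in the units of the state.
- robot.get_state(): the state, without advancing time (a new reading comes with each control period).
- eyes.get_image(name): name is "scene" or "side" or "wrist"; returns a dict with "image" (420x560x3 uint8, blue, green, red), "range_z" (420x560 float32, m along the optical axis (not along the pixel's ray), 0 where there is no reading), "fx", "fy", "cx", "cy" (pixels), "cam_to_world" (4x4, takes a point from camera to world coordinates). Camera axes: x right, y up, looking along -z (the intrinsics and any distortion apply to the point x, -y, -z); pixel columns grow to the right and rows downward; lengths in m; the calibration is good to about 2 mm. A picture is of the moment at which its call begins.
- robot.finish_job(): hands the job in; it is judged then, once.
The state is a dict: "clock": time; "joint_pos": joint angles; "joint_vel": joint speeds; "joint_efforts": joint torques, N m; "tcp_pos": TCP position; "tcp_rot": TCP orientation; "wrist_force": force on the tool from outside, world axes, zero at the start; "moment": the same for the moment, N m; "grip_width": finger opening in m; "grip_force": force on a finger pad.
Only numpy, scipy, OpenCV 4.12 (cv2) and the standard library are available. Lean on these libraries where they do the work, as an engineer would, in place of code of your own. Each camera call takes 0.05 s, during which the arm holds its last target. There are 200 camera calls.

## Working session

There is one attempt and no reset: what is moved stays moved. The work goes in short steps, Python scripts to look and compute and a tool call to move; the robot and the scene stay as the last step left them, time stands still between calls to the robot, and variables do not carry over. Pictures are saved under pics/ and viewed, at most 10 in all, crops included, and the job is handed in when it is done.

Besides the shell and the picture viewer there is one more tool, called by a JSON object that holds its "op" and its "data", one argument or row to a line. send_rows: Moves the arm, as the interface text tells. Its arguments: {"type":"object","properties":{"deltas":{"type":"array","items":{"type":"array","items":{"type":"array","items":{"type":"number"}}}},"newtons":{"type":"number"}},"required":["deltas"]}

```bash
mkdir -p pics
cat > h.py <<'E'
import numpy as np, cv2
from bench import robot, eyes
def cloud(d):
    z=d["range_z"]; v,u=np.mgrid[:z.shape[0],:z.shape[1]]
    T=np.array(d["cam_to_world"])
    p=np.stack([(u-d["cx"])/d["fx"]*z,-(v-d["cy"])/d["fy"]*z,-z],-1)
    return p@T[:3,:3].T+T[:3,3]
E
python3 - <<'E'
from h import *
print(robot.get_state())
for n in ("scene","side"):
    d=eyes.get_image(n); cv2.imwrite(f"pics/{n}0.png",d["image"]); np.savez(f"pics/{n}0.npz",c=cloud(d),z=d["range_z"],T=d["cam_to_world"])
    print(n,[d[k] for k in ("fx","fy","cx","cy")],np.round(d["cam_to_world"],3).tolist(),[k for k in d])
E
```

```text
{'clock': 0.0, 'joint_pos': array([-1.29759545e+00,  3.51230369e-01,  1.65242148e+00, -2.53458085e-05,
        1.13911767e+00, -8.46164819e-02]), 'joint_vel': array([-1.62756579e-03, -2.37877289e-04, -1.70183501e-05,  1.67873794e-03,
       -2.35938549e-03,  1.33128295e-03]), 'joint_efforts': array([ 3.29804507e-04, -4.97320783e+01, -2.85260421e+01,  6.99468981e-02,
        2.55553960e-02, -9.01405406e-05]), 'tcp_pos': array([ 0.19254174, -0.5148238 ,  0.21810564]), 'tcp_rot': array([-3.14041805e+00, -7.65376166e-05,  3.57827936e-01]), 'wrist_force': array([ 0.61389058, -0.15612501,  0.61120179]), 'moment': array([ 0.01088796,  0.01117338, -0.04158149]), 'grip_force': 0.0, 'grip_width': 0.09335547656908516}
scene [475.2055442468067, 475.2055442468067, 274.5033761863215, 204.80084508237496] [[-0.527, 0.568, -0.632, -0.092], [-0.85, -0.352, 0.392, 0.405], [0.0, 0.744, 0.668, 0.8], [0.0, 0.0, 0.0, 1.0]] ['image', 'range_z', 'fx', 'fy', 'cx', 'cy', 'cam_to_world']
side [533.1994579936509, 533.1994579936509, 275.49849957641976, 208.19773793046335] [[-0.986, 0.141, -0.088, 0.458], [-0.166, -0.843, 0.512, 0.579], [-0.002, 0.52, 0.854, 1.068], [0.0, 0.0, 0.0, 1.0]] ['image', 'range_z', 'fx', 'fy', 'cx', 'cy', 'cam_to_world']
```

View pics/scene0.png

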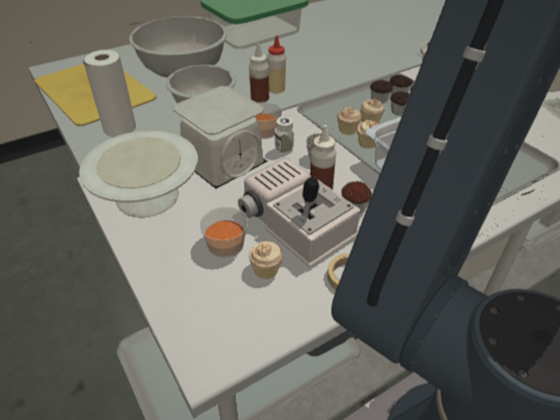

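View pics/side0.png

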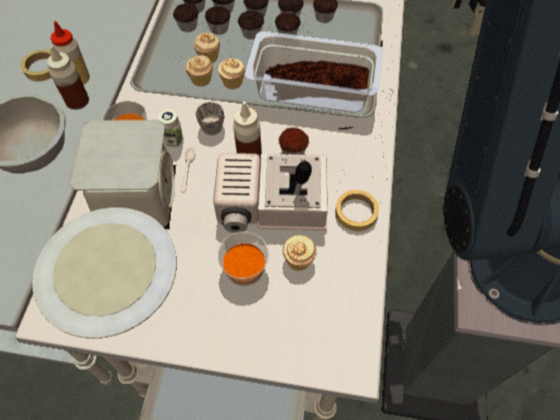

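The scene view shows the unit at about (305,205) with the knob at (311,187). In the side view the gate plate is at about (295,187), the knob at (303,172), and the tape at (357,209).

```bash
python3 - <<'E'
from h import *
for n,(r0,r1,c0,c1) in (("side",(140,230,205,335)),("scene",(155,265,235,365))):
    c=np.load(f"pics/{n}0.npz")["c"][r0:r1,c0:c1].reshape(-1,3)
    print(n,np.histogram(c[:,2],bins=np.arange(-.01,.22,.01)))
    for lo,hi in ((.088,.098),(.099,.108)):
        m=c[(abs(c[:,2]-(lo+hi)/2)<(hi-lo)/2)]
        r=cv2.minAreaRect((m[:,:2]*1000).astype(np.float32)); print(lo,len(m),r,cv2.boxPoints(r).round().tolist())
    k=c[(c[:,2]>.135)&(c[:,2]<.23)]
    # keep knob only (darker cluster close to plate)
    k=k[np.linalg.norm(k[:,:2]-np.median(m[:,:2],0),axis=1)<.15]
    print("high pts",len(k))
    for lo in np.arange(.135,.21,.01):
        q=k[(k[:,2]>=lo)&(k[:,2]<lo+.01)]
        if len(q): print(round(lo,3),len(q),q.mean(0).round(4),q.min(0).round(3),q.max(0).round(3))
d=np.load("pics/side0.npz")["c"]
for nm,(u,v) in dict(tape=(340,209),tape2=(376,209),choc=(294,138),bottle=(245,110),van=(300,250),cup=(243,260),hub=(237,222)).items(): print(nm,d[v,u].round(3))
E
python3 - <<'E'
import cv2
a=cv2.imread('pics/side0.png')[130:240,200:345];b=cv2.imread('pics/scene0.png')[155:265,235:380]
cv2.imwrite('pics/crop0.png',cv2.resize(cv2.hconcat([a,b]),(792,300),interpolation=cv2.INTER_CUBIC))
E
```

```text
side (array([1206, 1465,  216,  452,  258,  332,  495,  481,  470,  962, 3260,
       1709,   15,    9,   12,   10,   34,   45,   44,   80,  104,    0]), array([-0.01,  0.  ,  0.01,  0.02,  0.03,  0.04,  0.05,  0.06,  0.07,
        0.08,  0.09,  0.1 ,  0.11,  0.12,  0.13,  0.14,  0.15,  0.16,
        0.17,  0.18,  0.19,  0.2 ,  0.21]))
0.088 3274 ((582.5189208984375, -91.3156967163086), (247.3892822265625, 195.8118896484375), 7.642516613006592) [[447.0, -11.0], [473.0, -205.0], [718.0, -172.0], [692.0, 22.0]]
0.099 1920 ((591.603515625, -90.67732238769531), (222.1393280029297, 176.45602416992188), 5.839836597442627) [[472.0, -14.0], [490.0, -190.0], [711.0, -167.0], [693.0, 8.0]]
high pts 215
0.135 4 [ 0.5166 -0.0469  0.1385] [ 0.512 -0.051  0.136] [ 0.521 -0.042  0.144]
0.145 18 [ 0.5144 -0.0421  0.151 ] [ 0.506 -0.052  0.146] [ 0.526 -0.039  0.155]
0.155 31 [ 0.5149 -0.0423  0.16  ] [ 0.504 -0.051  0.155] [ 0.526 -0.038  0.165]
0.165 25 [ 0.5161 -0.0432  0.1694] [ 0.507 -0.053  0.166] [ 0.525 -0.038  0.175]
0.175 43 [ 0.5147 -0.0441  0.1799] [ 0.504 -0.063  0.175] [ 0.524 -0.038  0
[... 931 characters left out ...]
.136] [ 0.511 -0.043  0.145]
0.145 24 [ 0.5072 -0.0434  0.1504] [ 0.499 -0.059  0.145] [ 0.52  -0.04   0.155]
0.155 18 [ 0.5071 -0.0412  0.1593] [ 0.501 -0.045  0.155] [ 0.519 -0.039  0.164]
0.165 21 [ 0.5067 -0.042   0.1706] [ 0.5   -0.071  0.165] [ 0.516 -0.039  0.175]
0.175 27 [ 0.5083 -0.0431  0.1803] [ 0.499 -0.067  0.176] [ 0.519 -0.039  0.185]
0.185 77 [ 0.5068 -0.0534  0.1912] [ 0.499 -0.068  0.185] [ 0.518 -0.042  0.195]
0.195 1 [ 0.508  -0.0527  0.1952] [ 0.508 -0.053  0.195] [ 0.508 -0.053  0.195]
tape [ 0.419 -0.069  0.024]
tape2 [ 0.338 -0.082  0.026]
choc [ 0.549 -0.222  0.067]
bottle [ 0.658 -0.198  0.173]
van [0.493 0.069 0.063]
cup [0.61  0.102 0.042]
hub [0.635 0.031 0.075]
```

View pics/crop0.png

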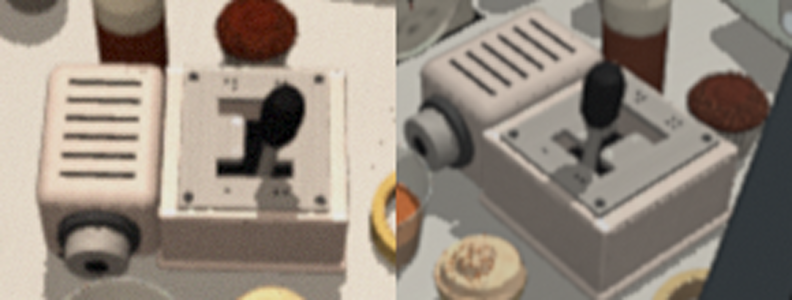

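```bash
cat >> h.py <<'E'
def ray(d,T,uv,z):
    T=np.array(T); p=np.array([(uv[0]-d["cx"])/d["fx"],-(uv[1]-d["cy"])/d["fy"],-1])@T[:3,:3].T
    return T[:3,3]+p*(z-T[2,3])/p[2]
def proj(d,P):
    T=np.array(d["cam_to_world"]); q=(np.asarray(P)-T[:3,3])@T[:3,:3]
    return np.stack([d["cx"]-d["fx"]*q[:,0]/q[:,2],d["cy"]+d["fy"]*q[:,1]/q[:,2]],-1)
def W(P,pose):
    x,y,a=pose; P=np.asarray(P,float); c,s=np.cos(a),np.sin(a)
    return np.stack([x+c*P[:,0]-s*P[:,1],y+s*P[:,0]+c*P[:,1],P[:,2]],-1)
E
python3 - <<'E'
from h import *
from scipy.optimize import least_squares
S=eyes.get_image("side"); C=eyes.get_image("scene"); f=792/290
M=np.array([[.06,.067,.094],[.06,-.067,.094],[-.06,-.067,.094],[-.06,.067,.094]])
H=[[.031,.039],[.009,.0],[.031,-.039]]
def poly():
    h=[(31,39),(31,21),(9,21),(9,-21),(31,-21),(31,-39),(-31,-39),(-31,-21),(-9,-21),(-9,21),(-31,21),(-31,39)]
    return np.array([(a/1000,b/1000,.094) for a,b in h])
ps=np.array([(180,208),(183,70),(328,72),(332,210)])/f+[200,130]
# H outer corners, side crop: far-left(217,177) far-right(217,98) near-left(295,177)
hs=np.array([(217,177),(217,98),(295,177)])/f+[200,130]
hm=poly()[[0,5,11]]
A=np.vstack([M,hm]); w=np.array([ray(S,S["cam_to_world"],p,.094) for p in np.vstack([ps,hs])]); print(w.round(3))
r=least_squares(lambda p:(W(A,p)-w)[:,:2].ravel(),[.53,-.09,0],loss="soft_l1",f_scale=.003); print(r.x,((W(A,r.x)-w)[:,:2]*1000).round(1).tolist())
out=[]
for d,(r0,c0) in ((S,(130,200)),(C,(155,235))):
    im=cv2.resize(d["image"][r0:r0+110,c0:c0+100],(400,440),interpolation=cv2.INTER_CUBIC)
    if d is C: im=cv2.resize(d["image"][r0:r0+110,c0+30:c0+130],(400,440),interpolation=cv2.INTER_CUBIC); c0+=30
    B=np.array([[.079,.079,.088],[.079,-.079,.088],[-.079,-.079,.088],[-.079,.079,.088]])
    for P,col in ((M,(0,255,0)),(poly(),(0,0,255))):
        q=((proj(d,W(P,r.x))-[c0,r0]+.5)*4).round().astype(np.int32); cv2.polylines(im,[q],True,col,1)
    out.append(im)
cv2.imwrite("pics/ov.png",cv2.hconcat(out))
x,y,a=r.x; R=np.array([[np.cos(a),np.sin(a)],[-np.sin(a),np.cos(a)]])
for k in ((.5148,-.0421),(.507,-.042),(.5083,-.0535)): print(R@(np.array(k)-[x,y]))
E
```

```text
[[ 0.579 -0.007  0.094]
 [ 0.6   -0.14   0.094]
 [ 0.48  -0.158  0.094]
 [ 0.461 -0.025  0.094]
 [ 0.555 -0.04   0.094]
 [ 0.567 -0.116  0.094]
 [ 0.494 -0.05   0.094]]
[ 0.53013928 -0.08284881  0.15236498] [[0.5, -0.6], [-0.2, 0.1], [0.5, -0.3], [-0.2, -1.0], [0.1, 0.6], [-0.6, -0.2], [-0.1, 1.4]]
[-0.00897687  0.04260486]
[-0.01667133  0.04388756]
[-0.01713182  0.03232348]
```

View pics/ov.png

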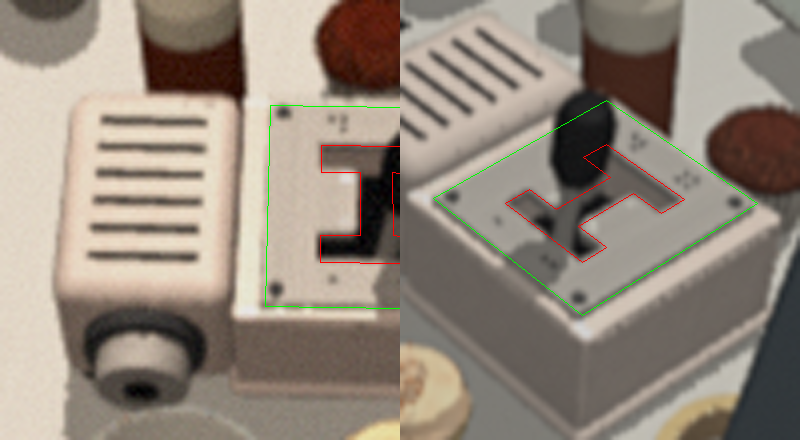

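The overlay fits to about 1 mm. The unit is at (0.530, -0.083), yaw 0.152, and the lever is in the left column leaning slightly back. Next I shut the fingers, rise, align with the unit and move to the near side of the knob.

{"op": "send_rows", "data": {
  "deltas": [
    [[0,0,0,-20,5.9],[0,0,0,-20,5.9],[0,0,0,0,0],[0,20,-25,0,0],[0,20,-25,0,0],[0,20,-25,0,0],[0,20,-25,0,0],[0,20,-25,0,0],[0,20,-25,0,0],[0,20,-25,0,0],[0,20,-25,0,0]]
  ],
  "newtons": 20
}}

```text
clock: 1.12
tcp_pos: [0.3208, -0.2917, 0.2581]
tcp_rot: [-3.141, 0.0, 0.153]
wrist_force: [0.3, -1.4, 1.0]
grip_width: 0.024
grip_force: 0.0
```

{"op": "send_rows", "data": {
  "deltas": [
    [[0,20,-25,0,0],[0,20,-25,0,0],[0,20,-25,0,0],[0,20,-25,0,0],[0,20,-25,0,0],[0,20,-25,0,0],[0,20,-25,0,0],[0,20,-25,0,0],[0,0,0,0,0],[0,0,0,0,0]]
  ]
}}

```text
clock: 1.95
tcp_pos: [0.4486, -0.0703, 0.258]
tcp_rot: [-3.141, 0.001, 0.156]
wrist_force: [-0.6, -0.4, -0.6]
grip_width: 0.0005
grip_force: 0.0
```

{"op": "send_rows", "data": {
  "deltas": [
    [[0,0,-5,20,0],[0,0,0,25,0],[0,0,0,25,0],[0,0,0,25,0],[0,0,0,18,0],[0,0,0,0,0],[0,0,0,0,0],[0,0,0,0,0]]
  ]
}}

```text
clock: 2.62
tcp_pos: [0.448, -0.067, 0.1466]
tcp_rot: [3.141, -0.001, 0.152]
wrist_force: [0.0, -0.6, 0.0]
grip_width: 0.0005
grip_force: 0.0
```

```bash
cat >> h.py <<'E'
U=(.5301,-.0828,.1524)
def inu(p):
    x,y,a=U; d=np.asarray(p)[...,:2]-[x,y]; c,s=np.cos(a),np.sin(a)
    return np.stack([c*d[...,0]+s*d[...,1],-s*d[...,0]+c*d[...,1],np.asarray(p)[...,2]],-1)
def look(tag):
    st=robot.get_state(); print("tcp unit mm",(inu(st["tcp_pos"])*1000).round(1),"F",np.round(st["wrist_force"],1),st["clock"])
    ims=[]
    for n,(r0,c0) in (("side",(115,225)),("scene",(150,255))):
        d=eyes.get_image(n); im=cv2.resize(d["image"][r0:r0+120,c0:c0+130],(390,360),interpolation=cv2.INTER_CUBIC); ims.append(im)
    cv2.imwrite(f"pics/{tag}.png",cv2.hconcat(ims))
E
python3 -c "
from h import *
look('a')"
```

```text
tcp unit mm [-78.7  28.  146.6] F [ 0.  -0.6  0. ] 2.6167
```

View pics/a.png

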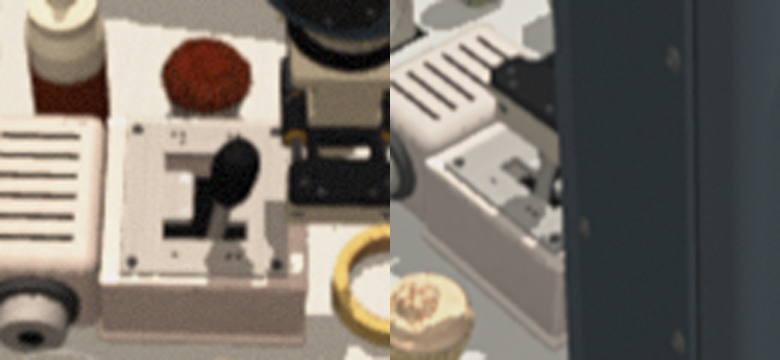

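The side view shows the knob at crop (236,172), i.e. image (303.7,172.3), with the finger clear of it on the near side.

```bash
cat >> h.py <<'E'
from scipy.optimize import fsolve
def kpos(t,s): return W([[.138*np.sin(t),s,.03+.138*np.cos(t)]],U)
def lever(uv,d): return fsolve(lambda q:(proj(d,kpos(*q))-uv)[0],[0,0])
def knobuv(d):
    c=inu(cloud(d)); im=d["image"].max(-1)
    m=(im<75)&(c[...,2]>.135)&(c[...,2]<.21)&(abs(c[...,1])<.075)&(c[...,0]>-.05)&(c[...,0]<.085)
    n,l,st,ce=cv2.connectedComponentsWithStats(m.astype(np.uint8)); i=1+st[1:,4].argmax()
    b=st[i]; return np.array([b[0]+b[2]/2-.5,b[1]+b[3]/2-.5]),b
E
python3 -c "
from h import *
d=eyes.get_image('side'); uv,b=knobuv(d); print(uv,b,lever(uv,d),lever([303.7,172.3],d))"
```

```text
[302.  172.5] [294 161  17  24 289] [-0.11028256  0.03011239] [-0.13608172  0.02925652]
```

{"op": "send_rows", "data": {
  "deltas": [
    [[0,12,0,0,0],[0,12,0,0,0],[0,8,0,0,0],[0,4,0,0,0],[0,4,0,0,0],[0,4,0,0,0],[0,3,0,0,0],[0,0,0,0,0],[0,0,0,0,0]]
  ]
}}

```text
clock: 3.52
tcp_pos: [0.4941, -0.0593, 0.1456]
tcp_rot: [-3.142, 0.0, 0.152]
wrist_force: [-0.8, 0.4, 0.5]
grip_width: 0.0006
grip_force: 0.5
```

```bash
python3 -c "
from h import *
look('b');d=eyes.get_image('side'); uv,b=knobuv(d); print(uv,b,lever(uv,d))"
```

```text
tcp unit mm [-32.   28.7 145.6] F [-0.8  0.4  0.5] 3.5167
[293.  173.5] [290 164   7  20  91] [0.02456575 0.03341792]
```

View pics/b.png

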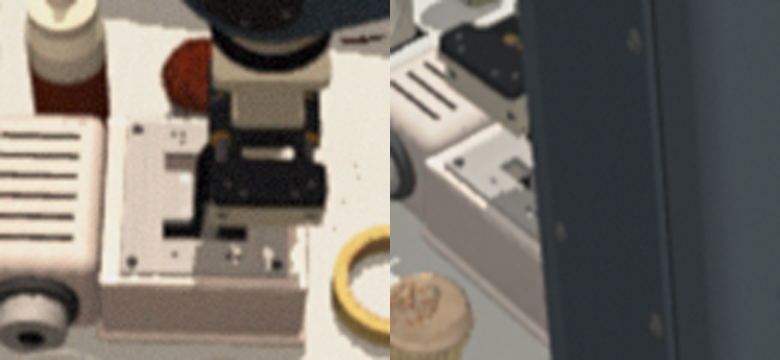

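The finger covers most of the knob, but its left edge has moved 4 px, to a tilt of about -0.06, which matches the contact model. I'll push on by about 8 mm, back off and measure.

{"op": "send_rows", "data": {
  "deltas": [
    [[0,3,0,0,0],[0,3,0,0,0],[0,2,0,0,0],[0,0,0,0,0],[0,0,0,0,0],[0,-20,0,0,0],[0,-30,0,0,0],[0,0,0,0,0],[0,0,0,0,0]]
  ]
}}

```text
clock: 4.42
tcp_pos: [0.4522, -0.0658, 0.1458]
tcp_rot: [3.142, -0.001, 0.151]
wrist_force: [1.0, -0.6, 1.2]
grip_width: 0.0006
grip_force: 0.0
```

```bash
python3 -c "
from h import *
d=eyes.get_image('side'); uv,b=knobuv(d); print(inu(robot.get_state()['tcp_pos']),uv,b,lever(uv,d))"
```

```text
[-0.07349075  0.02847229  0.14597931] [294.  172.5] [286 161  17  24 287] [0.00959373 0.03090692]
```

Tilt is about 0, so the lever is upright in the cross channel. Going round to its left side.

{"op": "send_rows", "data": {
  "deltas": [
    [[0,0,-22,0,0],[0,0,-22,0,0],[0,0,-22,0,0],[0,24,0,0,0],[0,24,0,0,0],[0,26,0,0,0],[0,0,0,0,0],[0,0,0,0,0]]
  ]
}}

```text
clock: 5.13
tcp_pos: [0.517, 0.0112, 0.1453]
tcp_rot: [3.142, -0.0, 0.153]
wrist_force: [0.1, -0.3, -0.3]
grip_width: 0.0006
grip_force: 0.0
```

{"op": "send_rows", "data": {
  "deltas": [
    [[0,0,8,0,0],[0,0,8,0,0],[0,0,6,0,0],[0,0,6,0,0],[0,0,6,0,0],[0,0,6,0,0],[0,0,6,0,0],[0,0,0,0,0],[0,0,0,0,0]]
  ]
}}

```text
clock: 5.88
tcp_pos: [0.5228, -0.035, 0.1456]
tcp_rot: [3.141, -0.0, 0.151]
wrist_force: [0.9, -0.4, -0.1]
grip_width: 0.0006
grip_force: 0.0
```

```bash
python3 -c "
from h import *
look('c');d=eyes.get_image('side'); uv,b=knobuv(d); print(uv,b,lever(uv,d))"
```

```text
tcp unit mm [ -0.   48.3 145.6] F [ 0.9 -0.4 -0.1] 5.8833
[290.5 174.5] [288 173   6   4   9] [0.06183679 0.03583169]
```

View pics/c.png

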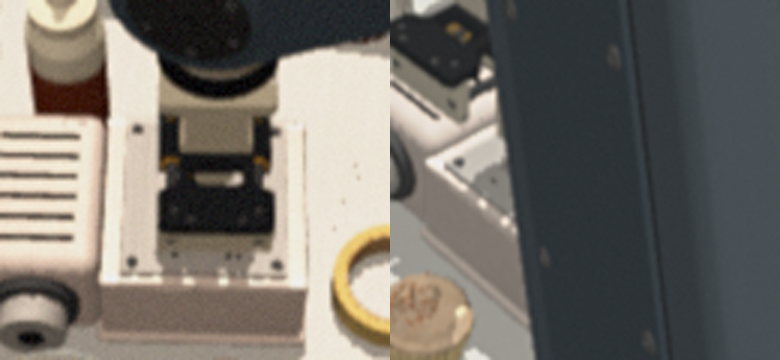

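The fingers are at y=48 mm, left of the knob's column, and the gripper hides the knob. I'll keep pushing, then back off and measure.

{"op": "send_rows", "data": {
  "deltas": [
    [[0,0,6,0,0],[0,0,6,0,0],[0,0,6,0,0],[0,0,6,0,0],[0,0,6,0,0],[0,0,0,0,0]]
  ]
}}

```text
clock: 6.53
tcp_pos: [0.5274, -0.0656, 0.1456]
tcp_rot: [3.141, 0.0, 0.151]
wrist_force: [-0.1, 1.3, -0.0]
grip_width: 0.0005
grip_force: 0.3
```

{"op": "send_rows", "data": {
  "deltas": [
    [[0,0,4,0,0],[0,0,4,0,0],[0,0,3,0,0],[0,0,0,0,0],[0,0,0,0,0]]
  ]
}}

```text
clock: 6.95
tcp_pos: [0.529, -0.0754, 0.1456]
tcp_rot: [3.141, 0.0, 0.152]
wrist_force: [-0.4, 0.8, 0.1]
grip_width: 0.0005
grip_force: 0.3
```

```bash
python3 -c "
from h import *
s=robot.get_state();print(inu(s['tcp_pos']),s['wrist_force'],s['moment'])"
```

```text
[-7.03558499e-06  7.47968535e-03  1.45594563e-01] [-0.41158176  0.80672802  0.12252511] [ 0.10549925  0.06347594 -0.01505947]
```

Now at y=7.5 mm. I'll back off to the left and measure the lever.

{"op": "send_rows", "data": {
  "deltas": [
    [[0,0,-15,0,0],[0,0,-25,0,0],[0,0,-25,0,0],[0,0,-25,0,0],[0,0,-25,0,0],[0,0,0,0,0],[0,0,0,0,0]]
  ]
}}

```text
clock: 7.53
tcp_pos: [0.5116, 0.0392, 0.1458]
tcp_rot: [3.141, -0.0, 0.154]
wrist_force: [-0.5, -0.1, -0.4]
grip_width: 0.0004
grip_force: 0.0
```

```bash
python3 -c "
from h import *
look('d');d=eyes.get_image('side'); uv,b=knobuv(d); print(uv,b,lever(uv,d))"
```

```text
tcp unit mm [  0.2 123.4 145.8] F [-0.5 -0.1 -0.4] 7.5333Traceback (most recent call last):
  File "<string>", line 3, in <module>
    look('d');d=eyes.get_image('side'); uv,b=knobuv(d); print(uv,b,lever(uv,d))
                                             ~~~~~~^^^
  File "h.py", line 33, in knobuv
    n,l,st,ce=cv2.connectedComponentsWithStats(m.astype(np.uint8)); i=1+st[1:,4].argmax()
                                                                        ~~~~~~~~~~~~~~~^^
ValueError: attempt to get argmax of an empty sequence
```

View pics/d.png

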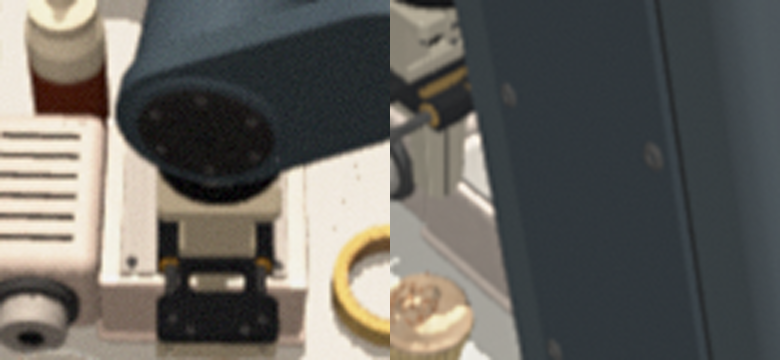

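The wrist hides the lever, so I'll retreat to the near side at the right column, which is the next push pose, and measure there.

{"op": "send_rows", "data": {
  "deltas": [
    [[0,-30,0,0,0],[0,-30,0,0,0],[0,-30,0,0,0],[0,0,30,0,0],[0,0,30,0,0],[0,0,30,0,0],[0,0,30,0,0],[0,0,33,0,0],[0,0,0,0,0],[0,0,0,0,0]]
  ]
}}

```text
clock: 8.52
tcp_pos: [0.4456, -0.1282, 0.1455]
tcp_rot: [3.142, 0.0, 0.148]
wrist_force: [0.0, -0.3, 0.1]
grip_width: 0.0007
grip_force: 0.0
```

```bash
python3 -c "
from h import *
print(inu(robot.get_state()['tcp_pos']));d=eyes.get_image('side'); uv,b=knobuv(d); print(uv,b,lever(uv,d))"
```

```text
[-0.09041046 -0.03209492  0.14551206]
[294.5 151.5] [287 140  16  24 295] [ 0.00033793 -0.02321851]
```

The lever is at s=-23 mm, upright, about 7 mm short of the stop. The measured contact offset is about 31 mm, so I'll go back round and push to TCP y≈0.

{"op": "send_rows", "data": {
  "deltas": [
    [[0,0,-30,0,0],[0,0,-30,0,0],[0,0,-30,0,0],[0,30,0,0,0],[0,30,0,0,0],[0,30,0,0,0],[0,0,15,0,0],[0,0,15,0,0],[0,0,10,0,0],[0,0,5,0,0],[0,0,0,0,0]]
  ]
}}

```text
clock: 9.48
tcp_pos: [0.5277, -0.0686, 0.1456]
tcp_rot: [-3.142, 0.0, 0.151]
wrist_force: [0.2, -0.6, 0.6]
grip_width: 0.0006
grip_force: 0.0
```

{"op": "send_rows", "data": {
  "deltas": [
    [[0,0,3,0,0],[0,0,3,0,0],[0,0,3,0,0],[0,0,2,0,0],[0,0,1,0,0],[0,0,0,0,0]]
  ]
}}

```text
clock: 9.98
tcp_pos: [0.5297, -0.0802, 0.1457]
tcp_rot: [-3.141, 0.0, 0.152]
wrist_force: [-1.0, 1.4, 1.1]
grip_width: 0.0006
grip_force: 0.9
```

```bash
python3 -c "
from h import *
s=robot.get_state();print(inu(s['tcp_pos']),s['wrist_force'],s['moment'])"
```

```text
[7.14972298e-06 2.66071154e-03 1.45686885e-01] [-0.98947225  1.38635263  1.13980604] [ 0.22577233  0.12212005 -0.03262906]
```

{"op": "send_rows", "data": {
  "deltas": [
    [[0,0,1.5,0,0],[0,0,1,0,0],[0,0,1,0,0],[0,0,0,0,0]]
  ]
}}

```text
clock: 10.32
tcp_pos: [0.5303, -0.0834, 0.1458]
tcp_rot: [-3.141, -0.0, 0.152]
wrist_force: [-2.2, 4.7, 4.5]
grip_width: 0.0003
grip_force: 2.8
```

```bash
python3 -c "
from h import *
s=robot.get_state();print(inu(s['tcp_pos']),s['wrist_force'],s['moment'])"
```

```text
[ 6.06234888e-05 -6.52959698e-04  1.45761723e-01] [-2.18506597  4.69101681  4.45902016] [ 0.73157235  0.14737506 -0.01061502]
```

Force has risen to about 5 N, so the lever is at the right stop. Back off, go round to the near side of the right column and measure.

{"op": "send_rows", "data": {
  "deltas": [
    [[0,0,-15,0,0],[0,0,-25,0,0],[0,0,-30,0,0],[0,-30,0,0,0],[0,-30,0,0,0],[0,-25,0,0,0],[0,0,30,0,0],[0,0,30,0,0],[0,0,30,0,0],[0,0,10,0,0],[0,0,0,0,0],[0,0,0,0,0]]
  ]
}}

```text
clock: 11.32
tcp_pos: [0.4505, -0.126, 0.1454]
tcp_rot: [-3.141, 0.001, 0.151]
wrist_force: [-0.6, -0.6, -0.0]
grip_width: 0.0006
grip_force: 0.0
```

```bash
python3 -c "
from h import *
print(inu(robot.get_state()['tcp_pos']));d=eyes.get_image('side'); uv,b=knobuv(d); print(uv,b,lever(uv,d))"
```

```text
[-0.08525407 -0.03060091  0.14539566]
[294.5 149. ] [287 137  16  25 298] [ 0.00011785 -0.02984612]
```

The lever is at s=-30 mm, upright. Pushing it forward now.

{"op": "send_rows", "data": {
  "deltas": [
    [[0,25,0,0,0],[0,25,0,0,0],[0,6,0,0,0],[0,6,0,0,0],[0,6,0,0,0],[0,6,0,0,0],[0,6,0,0,0],[0,6,0,0,0],[0,0,0,0,0]]
  ]
}}

```text
clock: 12.12
tcp_pos: [0.5364, -0.113, 0.1455]
tcp_rot: [-3.142, -0.0, 0.152]
wrist_force: [-0.0, 0.7, 0.7]
grip_width: 0.0005
grip_force: 0.4
```

{"op": "send_rows", "data": {
  "deltas": [
    [[0,4,0,0,0],[0,4,0,0,0],[0,3,0,0,0],[0,2,0,0,0],[0,0,0,0,0]]
  ]
}}

```text
clock: 12.53
tcp_pos: [0.5489, -0.1112, 0.1456]
tcp_rot: [3.142, -0.0, 0.152]
wrist_force: [-2.1, -0.7, -0.6]
grip_width: 0.0003
grip_force: 0.8
```

```bash
python3 -c "
from h import *
s=robot.get_state();print(inu(s['tcp_pos']),s['wrist_force'],s['moment']);d=eyes.get_image('side'); uv,b=knobuv(d); print(uv,b,lever(uv,d))"
```

```text
[ 0.01431788 -0.03090288  0.14556684] [-2.09354816 -0.70957708 -0.5829279 ] [-0.10040408  0.2346215  -0.04378164]
[269. 147.] [266 140   7  15  51] [ 0.40563587 -0.04319716]
```

{"op": "send_rows", "data": {
  "deltas": [
    [[0,2,0,0,0],[0,2,0,0,0],[0,1,0,0,0],[0,0,0,0,0]]
  ]
}}

```text
clock: 12.92
tcp_pos: [0.5538, -0.1104, 0.1457]
tcp_rot: [3.142, -0.0, 0.152]
wrist_force: [-1.6, -0.9, -1.5]
grip_width: 0.0008
grip_force: 0.9
```

{"op": "send_rows", "data": {
  "deltas": [
    [[0,1.5,0,0,0],[0,1.5,0,0,0],[0,0,0,0,0]]
  ]
}}

```text
clock: 13.17
tcp_pos: [0.5558, -0.1099, 0.1453]
tcp_rot: [-3.141, 0.002, 0.152]
wrist_force: [-7.0, -1.6, -0.1]
grip_width: 0.0005
grip_force: 3.2
```

Force has risen to 7 N at TCP x≈21 mm, as predicted for the stop. Retreating and checking.

{"op": "send_rows", "data": {
  "deltas": [
    [[0,-15,0,0,0],[0,-25,0,0,0],[0,-30,0,0,0],[0,-30,0,0,0],[0,0,0,0,0],[0,0,0,0,0],[0,0,0,0,0]]
  ]
}}

```text
clock: 13.75
tcp_pos: [0.4589, -0.1253, 0.1463]
tcp_rot: [3.141, -0.002, 0.152]
wrist_force: [0.1, 0.3, -0.0]
grip_width: 0.0002
grip_force: 0.0
```

```bash
python3 -c "
from h import *
look('e');d=eyes.get_image('side'); uv,b=knobuv(d); print(uv,b,lever(uv,d))"
```

```text
tcp unit mm [-76.8 -31.2 146.3] F [ 0.1  0.3 -0. ] 13.75
[272. 151.] [263 140  19  23 274] [ 0.35341909 -0.03046885]
```

View pics/e.png

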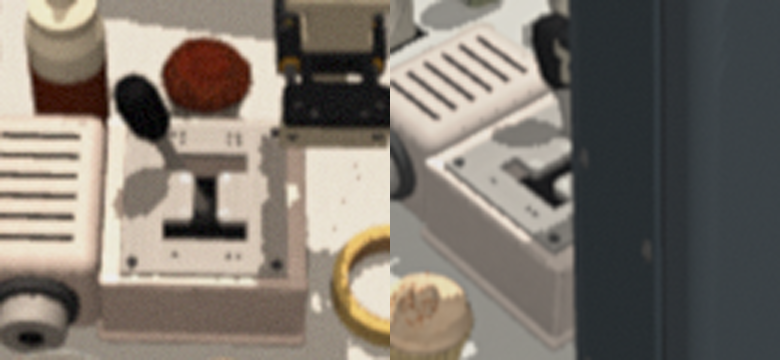

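The side view shows the knob at crop (141,107), with the stem in the far right slot at about (172,155). Measured tilt is 0.35 and s is -30 mm, the fingers are clear, and the bystanders in view haven't moved.

```bash
python3 -c "
from bench import robot
print(robot.finish_job())"
```

```text
the job is handed in; nothing more can be done
None
```

The lever is fully home in third gear (camera-measured tilt about 0.35 rad, selector about -30 mm), the arm is clear of it, and the job was handed in at about 14 s; no verdict was shown.

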